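Set the dish viewer's filter rod to its middle click

ROBOT

A 6-joint arm with a two-finger parallel gripper is mounted at the origin on a cart in front of the work surface, level with it; the furniture and walls round the work are solid. World frame = base frame: x ahead of the robot, y to its left, z up, the work surface at z = 0. Lengths are in m, angles in rad, forces in N, time in s.
With the tool pointing down it reaches from about 0.35 to 0.85 m from the base axis. Payload 8.1 kg.
Tool frame: the origin (TCP) lies at the very end of the fingers, on their centre line; the grasp point (between the pads) lies 19 mm behind it; z points along the fingers, y is the line along which they close (so a half turn about z gives the same grasp; the last joint's range is limited). The gripper opens to 93 mm and grips with 3 to 60 N. Pads are 15 mm wide; open, the fingers measure 128 mm over their backs; the gripper's body (75 mm by 188 mm) begins 65 mm behind the grasp point.
Start: joints at [1.034, 0.13, 1.488, -0, 1.523, -0.085], TCP at [0.262, 0.54, 0.219] pointing down, gripper open.
Joint ranges: [-2.96, 2.96], [-0.89, 2.26], [0.02, 2.5], [-1.34, 4.48], [0, 2.73], [-2.66, 2.66]. Speed limits (rad/s): [2.39, 2.39, 2.79, 3.14, 3.14, 3.14].

INTERFACE

Orientations are given as a rotation vector (axis times angle).
In Python, from plant import robot gives the robot as it stands. The module is installed in compiled form; this text tells all that it offers.
- The arm moves only by the tool play_rows, never from a script. Its argument "increments" is text: rows parted by semicolons, each of 5 numbers parted by spaces: the shift along the tool's x, y, z in mm, then the turn about the tool's z in degrees, then the closure, from -1 (fully open) to 1 (shut). In form: dx dy dz yaw claw; .... A call has 1 to 20 rows; each row is the pose to reach, as a shift and turn from the pose commanded when the call began, along the tool's axes at that moment; what a row does not reach only later rows make up. A row lasts 1/10 s, in which the tool goes at most 50 mm and 8.59 degrees, less where a joint would pass 70% of its speed; a pose out of reach is approached as far as the arm can. A call with a gripper value outside its range is refused whole. The fingers move at their own pace and stop on an object; "force" is the grip in N (left out, the last holds). Time passes only in rows, so rows that repeat a pose let the fingers close. It gives the time, the measured TCP pose, the force, the opening and the grip force at its end, in the units of the state.
- robot.read_state(): the state, without advancing time (a new reading comes with each control period).
- robot.read_camera(name): name is "scene" or "top" or "wrist"; returns the picture (420x560x3 uint8, blue, green, red); there is no depth.
- robot.calibration(name): a dict with "vertical_fov" (degrees; the focal length in pixels is half the picture's height over the tangent of half this angle, whatever the lens; pixels are square), "cx", "cy" (the principal point, pixels), "rvec" (rotation vector, rad) and "tvec" (3), from world to camera coordinates, as OpenCV has them. Camera axes: x right, y down, z forward; pixel columns grow to the right and rows downward; lengths in m; the calibration is good to about 2 mm. A picture is of the moment at which its call begins: read the wrist's pose just before it. calibration takes no time and is no camera call; for the wrist camera it gives the pose at the moment of the call.
- robot.close_job(): hands the job in; it is judged then, once.
Trained networks look in the newest picture that a camera, given by its name, has taken for a name from the list of things; names that differ only in an ending like _2 or _b are one class to them, and where a whole thing is asked for, a point or a joint stands for the part that bears it (a point fixed in the world has none). Each returns a list of dicts, best first, with "conf" (0 to 1); they miss things now and then, are a little off and sometimes report something else, mostly with a low value. They report only what shows in the picture. A call takes as long as a camera call. They do not tell look-alikes from the thing itself.
- robot.recognise(camera, query): "centre" ([x, y, z] in m, in world coordinates, good to about 4 mm: the middle of the surface that is visible of it).
- robot.regions_of(camera, query): "pixels" (420x560 bool, what is visible of it).
- robot.landmark_of(camera, query): "centre" ([x, y, z] in m, in world coordinates, good to about 4 mm: a listed point, or the origin of a listed thing).
The state is a dict: "t": time; "q": joint angles; "dq": joint speeds; "joint_torque": joint torques, N m; "tool_pos": TCP position; "orientation": TCP orientation; "force": force on the tool from outside, world axes, zero at the start; "wrist_torque": the same for the moment, N m; "opening": finger opening in m; "gripper_force": force on a finger pad.
Only numpy, scipy, OpenCV 4.12 (cv2) and the standard library are available. Lean on these libraries where they do the work, as an engineer would, in place of code of your own. Each camera call takes 0.05 s, during which the arm holds its last target. There are 200 camera calls.

TASK

Two small white dish viewers stand on the bench, each with a push-pull filter rod with a blue knob at its front. On the viewer that carries the dish of pink agar the rod is pushed in: pull it out to its middle click position, half-way along its travel, and let go. Leave the other viewer's rod as it is and the pink dish where it sits.

Things in the scene. Friction and masses are not known exactly. Their poses are not given: they have to be found in the camera images.
- pink_rod (a joint): Filter rod of the viewer with the pink agar dish, sliding level out of its front face. In m: 0 = fully in (start, within 2 mm), 0.025 = middle click, 0.050 = fully out. The clicks resist with up to about 5 N, plus 1 to 2 N of drag; released within 10 mm of the middle it snaps there. One yellow ring on the rod shows in front of the guide bush at the middle, two when fully out.
- pink_rod_knob (a point): Centre of the blue knob on that rod: 24 mm diameter, 18 mm long, 40 mm above the bench; 8 mm rod behind it. x points along the rod into the viewer (pull = -x), z up. It stands 40 mm before the front face when in, 65 mm at the middle; the guide bush sticks out 8 mm. Viewer: white box 110 deep, 120 wide, 58 high, fixed, front turned roughly to the robot.
- pale_rod (a joint): Filter rod of the other viewer (same make, same blue knob, with a dish of pale agar), to be left alone; same values in m. It starts fully out, near 0.050.
- pink_dish: Loose dish of pink agar, 62 mm diameter, 15 mm high, lying inside a low aluminium lip on top of the viewer whose rod is to be set (dish top 73 mm above the bench); origin at the centre of its underside, z up.
Not all that is in view belongs to the job. What is shaped like the pink_dish but purple or turquoise is not meant.

How it is judged:
At the end, for the whole second after the job is handed in: The rod of the viewer with the pink dish rests, released, at its middle click (25 mm out, within 6 mm); the other viewer's rod is still fully out (within 8 mm); the pink dish still lies level (within 10 degrees) where it was (within 15 mm) (value of joint pink_rod between 0.019 and 0.031 m and velocity of joint pink_rod between -0.005 and 0.005 m/s and value of joint pale_rod above 0.042 m and distance of pink_dish from where it was at the start of the episode below 0.015 m and angle between pink_dish's own z axis and vertical below 0.17 rad); the robot touches nothing.
It fails at once if the other viewer's rod is moved off its outer click (value of joint pale_rod below 0.038 m).
It fails at once if the pink dish is knocked off its place (distance of pink_dish from where it was at the start of the episode above 0.03 m or angle between pink_dish's own z axis and vertical above 0.5 rad).
It also fails if it takes over 32 s, if anything falls off the work surface, if the arm or the gripper's body presses on something with over 40 N, if the wrist force passes 120 N, or if a joint passes its speed limit or range.

## Working session

There is one attempt and no reset: what is moved stays moved. The work goes in short steps, Python scripts to look and compute and a tool call to move; the robot and the scene stay as the last step left them, time stands still between calls to the robot, and variables do not carry over. Pictures are saved under pics/ and viewed, at most 10 in all, crops included, and the job is handed in when it is done.

Besides the shell and the picture viewer there is one more tool, called as name(argument=value, ...) on one line, values as JSON. play_rows: Moves the arm, as the interface text tells. Its arguments: {"type":"object","properties":{"increments":{"type":"string"},"force":{"type":"number"}},"required":["increments"]}

```bash
mkdir -p pics
cat > h.py <<'E'
import numpy as np, cv2
from plant import robot
def cal(n):
    c=robot.calibration(n); f=210/np.tan(np.radians(c["vertical_fov"])/2)
    K=np.array([[f,0,c["cx"]],[0,f,c["cy"]],[0,0,1.]]); R=cv2.Rodrigues(np.array(c["rvec"],float))[0]
    return K,R,np.array(c["tvec"],float).ravel()
def proj(n,p):
    K,R,t=cal(n); q=K@(R@np.array(p)+t); return (q[:2]/q[2]).round(1)
def onz(n,u,v,z):
    K,R,t=cal(n); d=R.T@np.linalg.solve(K,[u,v,1.]); o=-R.T@t; return (o+d*(z-o[2])/d[2]).round(4)
E
python3 - <<'E'
from h import *
a=robot.read_camera("scene");b=robot.read_camera("top")
cv2.imwrite("pics/s.png",a);cv2.imwrite("pics/t.png",b)
for c in("scene","top"):
  for q in("pink_rod_knob","pink_dish"):
    for r in robot.landmark_of(c,q): print(c,q,np.round(r["centre"],4),round(r["conf"],2),proj(c,r["centre"]))
s=robot.read_state();print(s["t"],s["tool_pos"],s["orientation"],s["opening"])
E
```

```text
scene pink_rod_knob [0.4836 0.1304 0.0394] 0.46 [227.2 210.3]
scene pink_dish [0.4705 0.224  0.0011] 0.76 [203.3 214. ]
scene pink_dish [0.5912 0.1106 0.0566] 0.63 [268.4 194.9]
top pink_rod_knob [0.4831 0.1331 0.0375] 0.63 [230.2 250.6]
top pink_dish [0.5903 0.1092 0.0584] 0.96 [239.  195.1]
top pink_dish [ 4.679e-01  2.257e-01 -1.000e-04] 0.68 [187.6 262.5]
top pink_dish [6.212e-01 2.444e-01 5.000e-04] 0.65 [177.5 190.7]
0.3 [0.26183613 0.5396187  0.21823936] [-7.03699760e-01 -3.06153771e+00  1.07954414e-03] 0.09310150253164236
```

View pics/s.png

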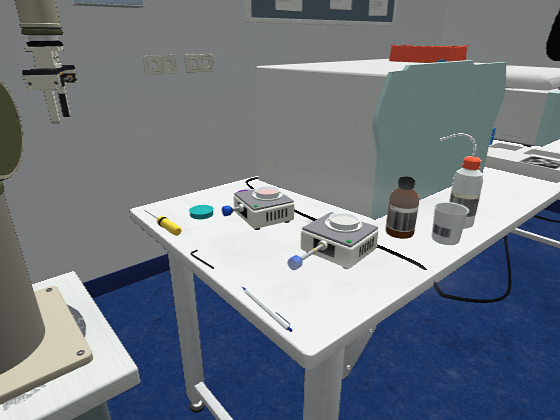

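View pics/t.png

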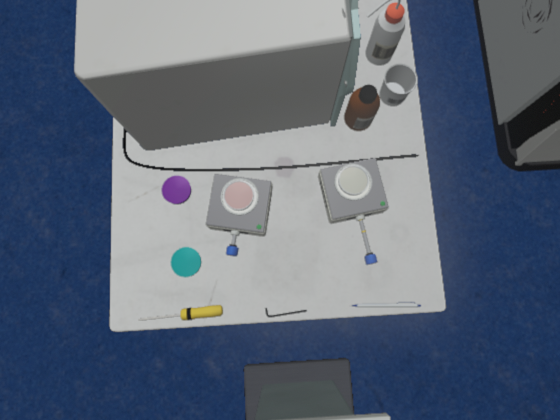

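Pink viewer: dish at scene (268,195) / top (239,195), its knob at scene (227,210) / top (231,250). Things that could be mistaken for these: the pale viewer's knob (scene 296,262; top 371,258), the purple dish (top 176,190) and the turquoise dish (top 186,262). I choose the knob at top (231,250).

```bash
cat >> h.py <<'E'
from scipy.spatial.transform import Rotation as Ro
def blue(im,u,v,r=25):
    h=cv2.cvtColor(im,cv2.COLOR_BGR2HSV); m=cv2.inRange(h,(105,130,60),(130,255,255)); k=np.zeros_like(m); k[max(0,v-r):v+r,max(0,u-r):u+r]=1
    n,l,s,c=cv2.connectedComponentsWithStats(m*k); i=1+np.argmax(s[1:,4]); return c[i],s[i]
def tri(obs):
    A=[];B=[]
    for (K,R,t),(u,v) in obs:
        d=R.T@np.linalg.solve(K,[u,v,1.]); d/=np.linalg.norm(d); P=np.eye(3)-np.outer(d,d); A.append(P);B.append(P@(-R.T@t))
    return np.linalg.lstsq(np.vstack(A),np.hstack(B),rcond=None)[0]
def go(p,yawx):
    """shift (tool mm) and yaw deg to reach TCP p with tool x at world angle yawx (mod 180)"""
    s=robot.read_state(); M=Ro.from_rotvec(s["orientation"]).as_matrix()
    d=M.T@(np.array(p)-s["tool_pos"])*1000
    w=np.array([np.cos(yawx),np.sin(yawx),0]); a=M.T@w; y=np.degrees(np.arctan2(a[1],a[0])); y2=(y+90)%180-90
    print("t",s["t"],"shift",d.round(1),"yaw",y2.round(1),"tool x",M[:,0].round(3),"z",M[:,2].round(3),"q6",s["q"][5],"F",np.round(s["force"],1))
E
python3 - <<'E'
from h import *
a=cv2.imread("pics/s.png");b=cv2.imread("pics/t.png")
ca,sa=blue(a,227,210);cb,sb=blue(b,231,250);print(ca,sa,cb,sb)
k=tri([(cal("scene"),ca),(cal("top"),cb)]);print("knob",k)
# viewer's front edge on its top (z=.058), top picture
f=[onz("top",u,v,.058) for u,v in((207,226),(265,233),(214,174),(271,181))];print(f)
e=f[0]-f[1];print("edge ang",np.degrees(np.arctan2(e[1],e[0]))-90)
g=f[2]-f[0];print(np.degrees(np.arctan2(g[1],g[0])))
go([k[0],k[1],.15],np.radians(-9))
cv2.imwrite("pics/c.png",cv2.resize(b[160:280,160:300],None,fx=5,fy=5,interpolation=2))
E
```

```text
[226.46428571 210.26190476] [222 206  10  10  84] [231.54320988 250.12345679] [227 246  10   9  81]
knob [0.48278265 0.13058235 0.03965244]
[array([0.5318, 0.1745, 0.058 ]), array([0.5113, 0.0615, 0.058 ]), array([0.6368, 0.1578, 0.058 ]), array([0.6156, 0.0441, 0.058 ])]
edge ang -10.282535029273461
-9.03706367778865
t 0.3 shift [-377.4 -271.5   68.4] yaw -16.9 tool x [-0.9    0.437  0.   ] z [-0.    -0.001 -1.   ] q6 -0.08537037907000945 F [ 0.5 -0.5  0.8]
```

View pics/c.png

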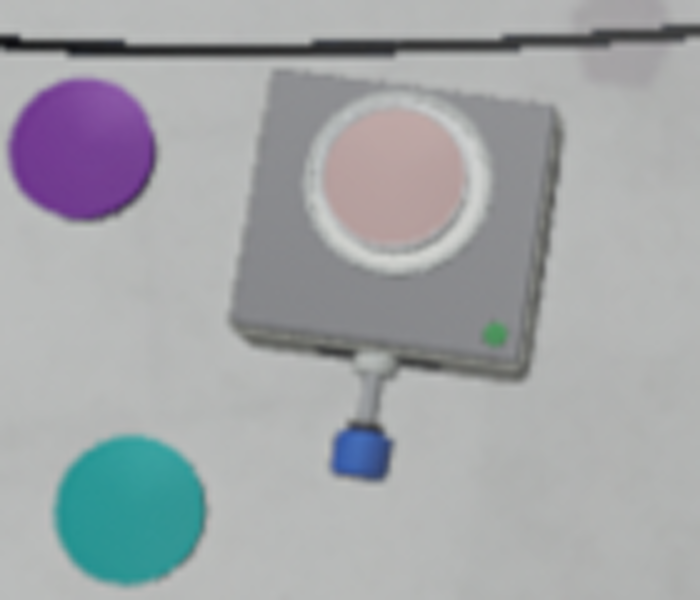

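The crop shows the pink dish on the chosen viewer, with the pushed-in knob at crop (361,452) and no ring showing. The measured height of 39.7 mm fits the stated 40 mm, and the knob stands 40 mm before the front face. Next I go above it.

play_rows(increments="-38 -27 0 -2 0;-76 -54 0 -4 0;-114 -81 0 -6 0;-152 -108 10 -8 0;-190 -135 20 -10 0;-228 -162 30 -12 0;-266 -189 40 -14 0;-304 -216 50 -16 0;-342 -243 60 -17 0;-377 -271 68 -17 0;-377 -271 68 -17 0;-377 -271 68 -17 0;-377 -271 68 -17 0;-377 -271 68 -17 0;-377 -271 68 -17 0;-377 -271 68 -17 0", force=20)

```text
t: 1.9
tool_pos: [0.4826, 0.1323, 0.1509]
orientation: [0.241, 3.132, 0.0]
force: [0.5, -0.4, 0.4]
opening: 0.0468
gripper_force: 0.0
```

Run:
```python
from h import *
w=cal("wrist");im=robot.read_camera("wrist");cv2.imwrite("pics/w.png",im)
k=np.array([.4828,.1306,.0397]);p=proj("wrist",k);print(p)
for r in robot.landmark_of("wrist","pink_rod_knob"): print(np.round(r["centre"],4),r["conf"])
try:
    c,s=blue(im,int(p[0]),int(p[1]),80);print(c,s,onz("wrist",c[0],c[1],.04))
    print("tri",tri([(w,c),(cal("top"),(231.54,250.12)),(cal("scene"),(226.46,210.26))]))
except Exception as e: print(e)
go([k[0],k[1],.021],np.radians(-9.5))
```

```text
[285.3 205.3]
[0.4819 0.1283 0.0392] 0.92
[284.25934066 209.53406593] [271 199  26  22 455] [0.4862 0.1291 0.04  ]
tri [0.48383244 0.13019983 0.04013024]
t 2.0 shift [ -0.3  -1.3 129.8] yaw 0.7 tool x [-0.988  0.153 -0.   ] z [ 0.  0. -1.] q6 -1.252314326108252 F [ 1.1  0.3 -0.8]
```

View pics/w.png

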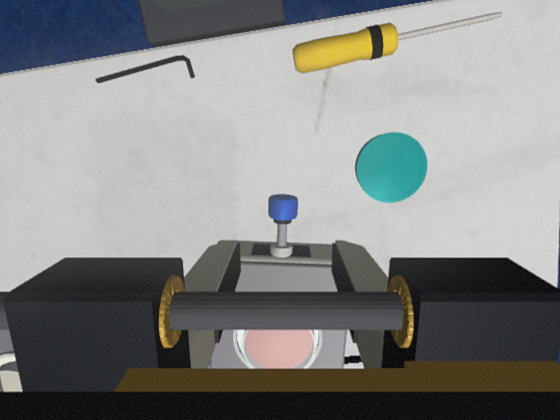

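The wrist view shows the blue knob at (284,209) with its bush at (281,251), lined up between the fingers. The estimates agree within 2 mm, so I descend and close.

play_rows(increments="-1 -2 40 0 0;-1 -2 80 0 0;-1 -2 110 0 0;-1 -2 129 0 0;-1 -2 129 0 0;-1 -2 129 0 0;-1 -2 129 0 1;-1 -2 129 0 1;-1 -2 129 0 1;-1 -2 129 0 1;-1 -2 129 0 1;-1 -2 129 0 1", force=20)

```text
t: 3.2
tool_pos: [0.4844, 0.1294, 0.0226]
orientation: [0.243, 3.13, 0.001]
force: [-0.3, -0.8, 6.7]
opening: 0.0232
gripper_force: 20.0
```

play_rows(increments="4 0 0 0 1;8 0 0 0 1;12 0 0 0 1;16 0 0 0 1;20 0 0 0 1;24 0 0 0 1;25 0 0 0 1;25 0 0 0 1;25 0 0 0 1;25 0 0 0 1")

```text
t: 4.2
tool_pos: [0.4594, 0.1342, 0.0226]
orientation: [0.243, 3.13, 0.003]
force: [1.2, 5.6, 6.4]
opening: 0.0234
gripper_force: 20.0
```

Run:
```python
from h import *
s=robot.read_state();print(s["force"],s["opening"],s["gripper_force"],s["tool_pos"])
a=robot.read_camera("scene");print(blue(a,220,212))
cv2.imwrite("pics/s2.png",cv2.resize(a[150:270,180:320],None,fx=5,fy=5,interpolation=2))
```

```text
[1.17855185 5.62081751 6.38322377] 0.023396268230205658 19.973240196704865 [0.45944983 0.13421264 0.02260095]
(array([213.2       , 212.46666667]), array([212, 208,   4,  10,  30], dtype=int32))
```

View pics/s2.png

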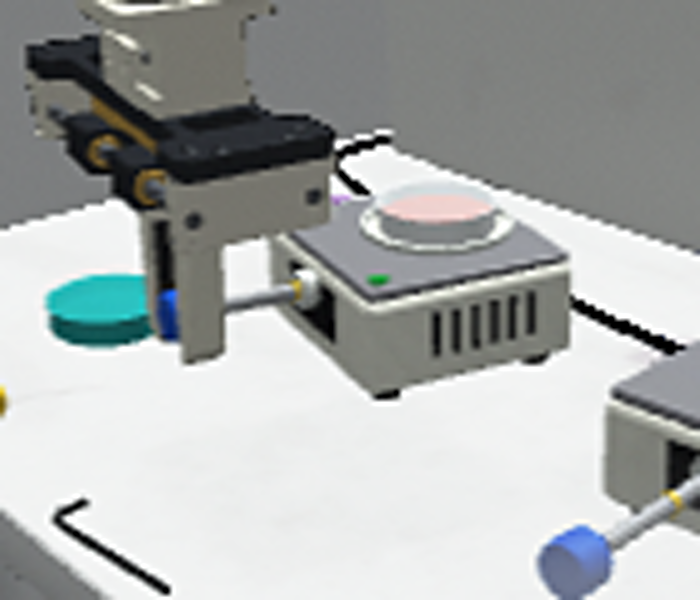

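The picture shows the rod out with one yellow ring at the bush (crop 297,288), and the dish in place. I release and lift.

play_rows(increments="0 0 0 0 0;0 0 0 0 0;0 0 0 0 0;0 0 0 0 0;0 0 -20 0 0;0 0 -50 0 0;0 0 -90 0 0;0 0 -130 0 0;40 0 -150 0 0;80 0 -170 0 0;100 0 -180 0 0;100 0 -180 0 0;100 0 -180 0 0")

```text
t: 5.55
tool_pos: [0.3602, 0.1486, 0.2017]
orientation: [0.242, 3.131, 0.0]
force: [-0.2, 0.1, -0.1]
opening: 0.0465
gripper_force: 0.0
```

Run:
```python
from h import *
a=robot.read_camera("scene");b=robot.read_camera("top")
ca=blue(a,219,212)[0]
print(ca,tri([(cal("scene"),ca)]+[]) if 0 else onz("scene",*ca,.04))
for c in("scene","top"):
  for q in("pink_rod_knob","pink_dish"):
    for r in robot.landmark_of(c,q): print(c,q,np.round(r["centre"],4),round(r["conf"],2))
print(robot.read_state()["force"])
cv2.imwrite("pics/s3.png",cv2.resize(a[150:270,180:320],None,fx=5,fy=5,interpolation=2))
```

```text
[216.27710843 212.31325301] [0.457  0.1356 0.04  ]
scene pink_rod_knob [0.4625 0.1363 0.0408] 0.54
scene pink_dish [0.5848 0.1105 0.0591] 0.84
scene pink_dish [0.4675 0.2265 0.0017] 0.81
top pink_rod_knob [0.4558 0.1348 0.0376] 0.54
top pink_dish [ 0.4673  0.2264 -0.0014] 0.65
top pink_dish [6.201e-01 2.449e-01 5.000e-04] 0.55
[-0.24400103 -1.19832635 -0.07244321]
```

View pics/s3.png

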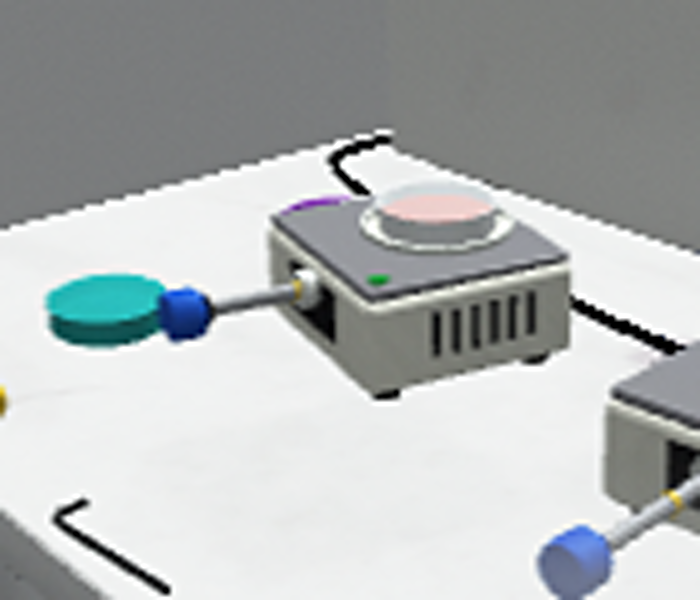

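The picture shows the knob released at crop (184,314), about 25 mm out with one ring at the bush. The pink dish is in place and the pale rod has not moved.

```bash
python3 -c "
from plant import robot
print(robot.close_job())"
```

```text
the job is handed in; nothing more can be done
None
```

I pulled the pink viewer's rod out to its middle click and released it, leaving the pink dish and the pale viewer's rod undisturbed; the job is handed in, but no verdict was returned.

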